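Shut down the microscope bench: lamps first, then the power strip

TASK

Shut the inspection bench down for the night: press both lamp rockers on the right of the microscope's base over to off at the end that now stands up, in either order, and only when both lamps are off press the power strip's master rocker over to off in the same way. It is all fingertip pressing: nothing is picked up, the power strip stays where it lies, the microscope's head is not bumped, and the bushing, the jar and the tweezers are left alone.

Things in the scene. Friction and masses are not known exactly. Their poses are not given: they have to be found in the camera images.
- microscope: white stereo microscope, fixed; base 280 (x) x 300 (y) x 55 mm; origin at the centre of its underside on the bench, +x to the pillar at the back, +y left, z up; the user's side (-x) faces the robot. On the flat base top, near its right (-y) edge, two black lamp rockers, centres at (-85, -118) and (-35, -118) mm, each in a grey frame 36 (y) x 27 mm (x), 2 mm proud. Two dials stick out 14 mm on the right side.
- scope_head: head, eyepieces and focus mount, fixed on the microscope, same origin and axes as it. It hangs over the stage, 158 to 385 mm above the bench, x from -130 to +165 mm, no more than 65 mm either side of y = 0. The pillar (31 mm thick) is at x = 105, y = 0.
- upper_light (a joint): rocker of the upper lamp, the front one of the two, rad: 0 = on, 0.36 = off; hinge along the microscope's x. Black V-shaped cap 28 (y) x 20 mm (x). On: its outer (-y) end stands up, 9.5 mm above the base top; off: that end is down, 4.5 mm above the base top. Pressed at the raised end with about 4 N it snaps over by itself once past the middle (0.18), and stays.
- upper_light_off_end (a point): point to press for off on the upper-lamp rocker: on the cap's top face, 12 mm outwards (-y) of the hinge; moves with the rocker, 64 mm above the bench when on, 60 mm when off; its axes tilt with the rocker
- lower_light (a joint): rocker of the lower lamp, the rear one of the two (nearer the pillar); same make, values and directions as upper_light
- lower_light_off_end (a point): the same point on the lower-lamp rocker
- strip_switch (a joint): master rocker of the power strip, same make, size and values (0 = on, 0.36 = off); hinge across the strip (its y). On: the end nearest the strip's +x end stands up, 51.5 mm above the bench; off: that end is down
- strip_switch_off_end (a point): point to press for off on the master rocker: on the cap's top face, 12 mm from the hinge towards the strip's +x end; moves with the rocker, 51 mm above the bench when on, 47 mm when off
- power_strip: white power strip, loose on rubber feet, about 0.75 kg, 320 (x) x 58 (y) x 42 mm; origin at the centre of its underside, x along its length, z up. Five round sockets; a black plug-in adapter (79 mm above the bench, x = -133) and a round plug (72 mm, x = -41) stand in two. Master rocker at x = +122, y = 0 mm, in a grey frame 2 mm proud.
- bushing: steel bushing, 24 mm across, 16 mm high, loose on the stage plate under the head; origin at the centre of its underside
- jar: amber jar, 40 mm across, 55 mm high, loose on the bench; origin at the centre of its underside
- tweezers: steel tweezers, 120 mm long, 6 mm high, lying loose on the microscope's base in front of the stage; x along their length, origin near mid-length, on the underside

How it is judged:
By the outcome, as a careful person would: the job done as asked, in the order asked, and still so for the second after the job is handed in, with the robot touching nothing.
It also fails if it takes over 45 s, if anything falls off the work surface, if the arm or the gripper's body presses on something with over 40 N, if the wrist force passes 120 N, or if a joint passes its speed limit or range.

ROBOT

A 6-joint arm with a two-finger parallel gripper is mounted at the origin on the work surface. World frame = base frame: x ahead of the robot, y to its left, z up, the work surface at z = 0. Lengths are in m, angles in rad, forces in N, time in s.
With the tool pointing down it reaches from about 0.3 to 0.875 m from the base axis. Payload 4.2 kg.
Tool frame: the origin (TCP) lies midway between the tips of the shut fingers; the grasp point (between the pads) lies 19 mm behind it; z points along the fingers, y is the line along which they close (so a half turn about z gives the same grasp; the last joint's range is limited). The gripper opens to 85 mm and grips with 20 to 120 N. Pads are 22 mm wide; open, the fingers measure 114 mm over their backs; the gripper's body (76 mm by 85 mm) begins 54 mm behind the grasp point. The pads swing forward as they close: fully open they stand 13 mm farther back than shut.
Start: joints at [-1.135, 0.32, 1.565, -0, 1.257, -0.02], TCP at [0.253, -0.516, 0.231] pointing down, gripper open.
Joint ranges: [-3.11, 3.11], [-0.84, 2.01], [0.21, 2.61], [-1.34, 4.49], [0.05, 2.63], [-2.56, 2.56]. Speed limits (rad/s): [2.57, 2.57, 3.14, 3.14, 3.14, 3.14].

INTERFACE

Orientations are given as [roll, pitch, yaw] about the fixed x, y, z axes, in that order (R = Rz(yaw) Ry(pitch) Rx(roll)).
In Python, from workcell import ctrl, capture gives the robot as it stands.
- The arm moves only by the tool play_rows, never from a script. Its argument "plan" is a list of rows, each an object with "dp": the shift along the tool's x, y, z in mm, a list of three; "twist": the turn, a rotation vector about the tool's x, y, z in rad, a list of three; "gripper": the closure, from 0 (fully open) to 1 (shut). A call has 1 to 12 rows; each row shifts and turns the commanded pose from where the row before left it, along the tool's axes as they then stand; what a row does not reach is not made up. A row lasts 1/12 s, in which the tool goes at most 41.7 mm and 7.16 degrees, less where a joint would pass 70% of its speed; a pose out of reach is approached as far as the arm can. A call is refused whole if a number of a shift passes 41.7 or a number of a turn 0.125, either way. A call with a gripper value outside its range is refused whole. The fingers move at their own pace and stop on an object; "squeeze" is the grip in N (left out, the last holds). Time passes only in rows, so rows that do not move let the fingers close. It gives the time, the measured TCP pose, the force, the opening and the grip force at its end, in the units of the state.
- ctrl.get_obs(): the state, without advancing time (a new reading comes with each control period).
- capture(name): name is "side" or "top" or "wrist"; returns a dict with "image" (420x560x3 uint8, blue, green, red), "K" (3x3 intrinsics, pixels), "T" (4x4, takes a point from camera to world coordinates). Camera axes: x right, y down, z forward; pixel columns grow to the right and rows downward; lengths in m; the calibration is good to about 2 mm. A picture is of the moment at which its call begins. There is no depth.
- ctrl.finish_job(): hands the job in; it is judged then, once.
The state is a dict: "time_s": time; "joint_positions": joint angles; "joint_vel": joint speeds; "joint_efforts": joint torques, N m; "tcp_pos": TCP position; "ee_rot": TCP orientation; "ft_force": force on the tool from outside, world axes, zero at the start; "ft_torque": the same for the moment, N m; "gripper_width": opening from 0.0 (shut) to 1.0 (fully open); "grip_force": force on a finger pad.
Only numpy, scipy, OpenCV 4.12 (cv2) and the standard library are available. Lean on these libraries where they do the work, as an engineer would, in place of code of your own. Each camera call takes 0.05 s, during which the arm holds its last target. There are 200 camera calls.

## Working session

There is one attempt and no reset: what is moved stays moved. The work goes in short steps, Python scripts to look and compute and a tool call to move; the robot and the scene stay as the last step left them, time stands still between calls to the robot, and variables do not carry over. Pictures are saved under pics/ and viewed, at most 10 in all, crops included, and the job is handed in when it is done.

Besides the shell and the picture viewer there is one more tool, called after ">>>" as name(argument=value, ...) on one line, values as JSON. play_rows: Moves the arm, as the interface text tells. Its arguments: {"type":"object","properties":{"plan":{"type":"array"},"squeeze":{"type":"number"}},"required":["plan"]}

```bash
mkdir -p pics
cat > h.py <<'E'
import numpy as np,cv2,pickle
from workcell import ctrl,capture
def snap(n,f):
    c=capture(n);cv2.imwrite(f'pics/{f}.png',c['image']);pickle.dump(c,open(f'{f}.pkl','wb'));return c
def ray(f,u,v,z):
    c=pickle.load(open(f'{f}.pkl','rb'));T=c['T'];d=T[:3,:3]@np.linalg.solve(c['K'],[u,v,1]);o=T[:3,3]
    return o+d*(z-o[2])/d[2]
def proj(f,p):
    c=pickle.load(open(f'{f}.pkl','rb'));T=c['T'];q=c['K']@(T[:3,:3].T@(np.array(p)-T[:3,3]));return q[:2]/q[2]
E
python3 - <<'E'
from h import *
for n in('top','side'): c=snap(n,n+'1');print(n,c['T'].round(3),c['K'][0,0])
o=ctrl.get_obs();print(o)
E
```

```text
top [[ 0.01  -0.986  0.165  0.404]
 [-1.    -0.012 -0.008 -0.025]
 [ 0.01  -0.165 -0.986  0.986]
 [ 0.     0.     0.     1.   ]] 401.048159538673
side [[-0.791 -0.29   0.539  0.029]
 [-0.612  0.404 -0.68   0.656]
 [-0.021 -0.867 -0.497  0.573]
 [ 0.     0.     0.     1.   ]] 412.0816310995188
{'time_s': 0.1, 'joint_positions': array([-1.13501461e+00,  3.20209661e-01,  1.56555954e+00, -2.94270180e-05,
        1.25737444e+00, -2.00112328e-02]), 'joint_vel': array([ 0.00116698, -0.00162884, -0.00212693, -0.00051522,  0.00053886,
        0.00011589]), 'joint_efforts': array([-1.46094840e-04, -4.16409695e+01, -2.34703928e+01, -3.15956856e-05,
        4.85239900e-03, -1.69113099e-05]), 'tcp_pos': array([ 0.25290919, -0.51592369,  0.23057587]), 'ee_rot': array([-3.14004142e+00, -3.06118927e-06,  4.55802043e-01]), 'ft_force': array([-0.60768839,  0.40267685, -0.92677439]), 'ft_torque': array([ 0.01964362, -0.00341946,  0.00195765]), 'grip_force': 0.0, 'gripper_width': 0.9998156912453202}
```

View pics/top1.png

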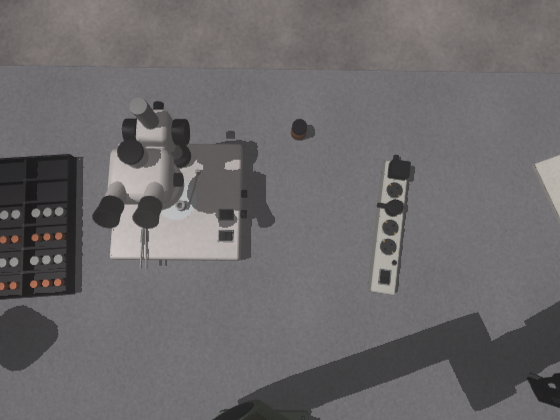

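View pics/side1.png

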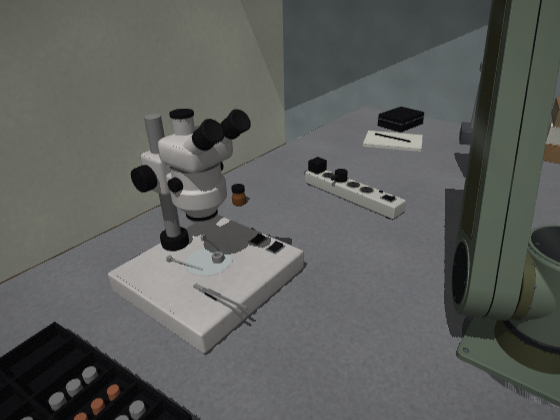

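The top view shows the lamp rockers near (226,214) and (226,236), and the strip's rocker near (385,277) at its robot-side end. I'll enlarge both areas.

Run:
```python
from h import *
i=cv2.imread('pics/top1.png')
a=cv2.resize(i[190:270,195:265],None,fx=7,fy=7,interpolation=2)[:560,:390]
b=cv2.resize(i[230:310,360:415],None,fx=7,fy=7,interpolation=2)[:560]
cv2.imwrite('pics/c1.png',np.hstack([a,b]));print(a.shape,b.shape)
for n,u,v,z in(('up',226,236,.06),('lo',226,214,.06),('sw',385,277,.047),('bnr',239,259,.055),('bnl',111,259,.055),('bfr',242,145,.055),('s+l',372,291,.042),('s+r',395,293,.042),('s-l',388,161,.042)):print(n,ray('top1',u,v,z).round(4))
```

```text
(560, 390, 3) (560, 385, 3)
up [0.4963 0.0881 0.06  ]
lo [0.5478 0.0897 0.06  ]
sw [ 0.4065 -0.281   0.047 ]
bnr [0.444  0.0571 0.055 ]
bnl [0.4409 0.3508 0.055 ]
bfr [0.7177 0.0571 0.055 ]
s+l [ 0.3742 -0.2511  0.042 ]
s+r [ 0.3702 -0.3043  0.042 ]
s-l [ 0.6863 -0.2991  0.042 ]
```

View pics/c1.png

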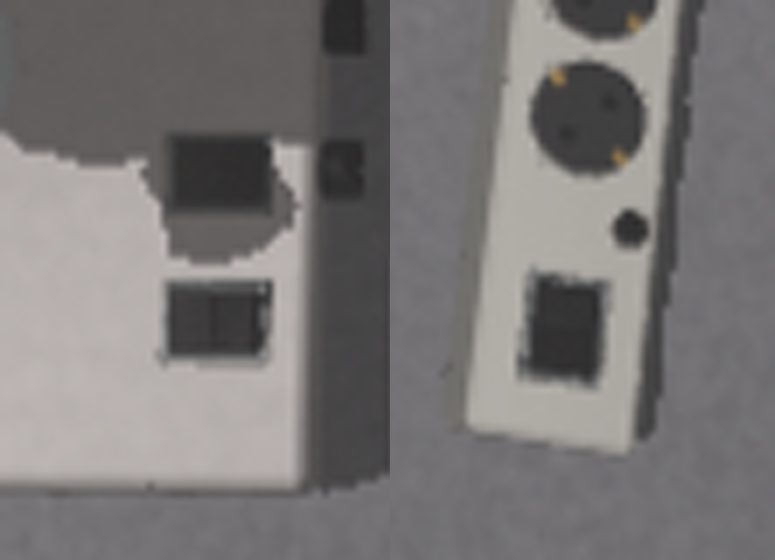

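The crop puts the upper rocker's frame centre at pixel (225.9,235.9), the lower's at (226.6,214.7) and the strip switch at (384.7,276.6). The resulting positions fit the given sizes: 50 mm rocker spacing, 32 mm from the base edge and about 294 mm base width. I'll turn to yaw 0, shut the fingers and move over.

>>> play_rows(plan=[{"dp":[0,0,0],"twist":[0,0,0.114],"gripper":1},{"dp":[0,0,0],"twist":[0,0,0.114],"gripper":1},{"dp":[0,0,0],"twist":[0,0,0.114],"gripper":1},{"dp":[0,0,0],"twist":[0,0,0.114],"gripper":1},{"dp":[12,-27,0],"twist":[0,0,0],"gripper":1},{"dp":[12,-27,0],"twist":[0,0,0],"gripper":1},{"dp":[12,-27,0],"twist":[0,0,0],"gripper":1},{"dp":[12,-27,0],"twist":[0,0,0],"gripper":1},{"dp":[12,-27,0],"twist":[0,0,0],"gripper":1},{"dp":[12,-27,0],"twist":[0,0,0],"gripper":1},{"dp":[12,-27,0],"twist":[0,0,0],"gripper":1},{"dp":[12,-27,0],"twist":[0,0,0],"gripper":1}])

```text
time_s: 1.1
tcp_pos: [0.3493, -0.2988, 0.231]
ee_rot: [-3.141, 0.0, -0.0]
ft_force: [1.5, -0.8, -0.4]
gripper_width: -0.005
grip_force: 0.0
```

>>> play_rows(plan=[{"dp":[12,-27,0],"twist":[0,0,0],"gripper":1},{"dp":[12,-27,0],"twist":[0,0,0],"gripper":1},{"dp":[12,-27,0],"twist":[0,0,0],"gripper":1},{"dp":[12,-27,0],"twist":[0,0,0],"gripper":1},{"dp":[12,-27,0],"twist":[0,0,0],"gripper":1},{"dp":[12,-27,0],"twist":[0,0,0],"gripper":1},{"dp":[12,-27,0],"twist":[0,0,0],"gripper":1},{"dp":[12,-27,0],"twist":[0,0,0],"gripper":1},{"dp":[12,-27,0],"twist":[0,0,0],"gripper":1},{"dp":[0,0,0],"twist":[0.1,0,0],"gripper":1},{"dp":[0,0,0],"twist":[0.1,0,0],"gripper":1},{"dp":[0,0,0],"twist":[0.1,0,0],"gripper":1}])

```text
time_s: 2.1
tcp_pos: [0.4577, -0.0553, 0.2318]
ee_rot: [-2.837, -0.002, 0.005]
ft_force: [-0.9, 0.6, -0.6]
gripper_width: -0.002
grip_force: 0.0
```

Run:
```python
from h import *
c=snap('wrist','w1');snap('top','t2')
print(c['T'].round(3),c['K'][0,0]);o=ctrl.get_obs();print(o['tcp_pos'],o['ee_rot'],o['ft_force'],o['gripper_width'],o['joint_positions'])
print('tcp px',proj('w1',o['tcp_pos']))
```

```text
[[ 0.004 -0.958 -0.286  0.53 ]
 [-0.954 -0.089  0.285 -0.097]
 [-0.299  0.272 -0.915  0.366]
 [ 0.     0.     0.     1.   ]] 313.789562170924
[ 0.45699993 -0.05891415  0.23008408] [-2.84084583e+00  2.51972691e-03 -3.39177835e-03] [-0.24407526 -0.10868412 -0.72013564] 0.0004098272789700841 [-0.34701726  0.18548331  1.79134561  0.29422707  1.28338651  1.12675002]
tcp px [280.85398122 272.15792894]
```

View pics/w1.png

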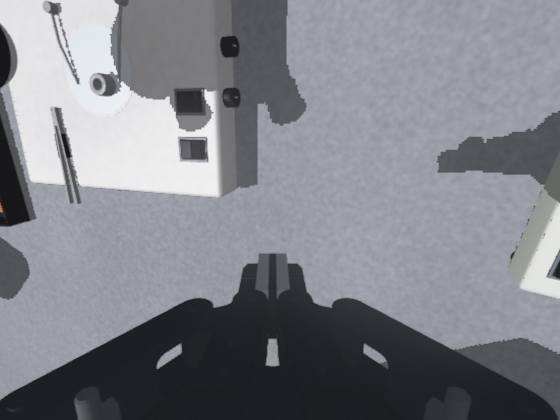

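The wrist view shows the shut tips at columns 257–289 (about 16 mm thick), the lower rocker at (189,102) and the upper at (193,149). I'll cross-check these positions.

Run:
```python
from h import *
for u,v,z in((189,102,.06),(193,149,.06),(219,196,.055),(31,181,.055)):print(ray('w1',u,v,z).round(4))
for p in((.4963,.088,.06),(.546,.088,.06)):print(proj('w1',p))
i=cv2.imread('pics/w1.png');cv2.imwrite('pics/c2.png',cv2.resize(i[80:170,160:260],None,fx=6,fy=6,interpolation=2))
```

```text
[0.5467 0.0906 0.06  ]
[0.4982 0.0896 0.06  ]
[0.4463 0.0633 0.055 ]
[0.4457 0.3525 0.055 ]
[194.41245804 150.82690052]
[191.23712408 102.69408517]
```

View pics/c2.png

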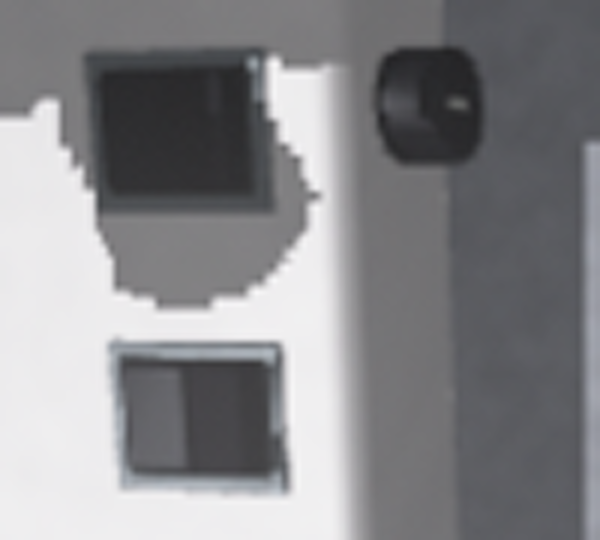

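>>> play_rows(plan=[{"dp":[5,-12,22],"twist":[0,0,0],"gripper":1},{"dp":[5,-12,22],"twist":[0,0,0],"gripper":1},{"dp":[5,-12,22],"twist":[0,0,0],"gripper":1},{"dp":[5,-12,22],"twist":[0,0,0],"gripper":1},{"dp":[5,-12,22],"twist":[0,0,0],"gripper":1},{"dp":[5,-12,22],"twist":[0,0,0],"gripper":1},{"dp":[5,-12,22],"twist":[0,0,0],"gripper":1},{"dp":[5,-12,22],"twist":[0,0,0],"gripper":1},{"dp":[0,0,0],"twist":[0,0,0],"gripper":1},{"dp":[0,0,0],"twist":[0,0,0],"gripper":1}])

```text
time_s: 3.03
tcp_pos: [0.4964, 0.0871, 0.0909]
ee_rot: [-2.843, 0.002, 0.002]
ft_force: [-0.5, 0.1, 0.8]
gripper_width: -0.001
grip_force: 0.0
```

>>> play_rows(plan=[{"dp":[1,2.8,6.8],"twist":[0,0,0],"gripper":1},{"dp":[0.5,2.8,6.8],"twist":[0,0,0],"gripper":1},{"dp":[0,2.8,6.8],"twist":[0,0,0],"gripper":1},{"dp":[0,0,0],"twist":[0,0,0],"gripper":1}])

```text
time_s: 3.37
tcp_pos: [0.4979, 0.0835, 0.0684]
ee_rot: [-2.842, 0.002, -0.001]
ft_force: [-0.3, -0.6, -0.7]
gripper_width: 0.003
grip_force: 0.0
```

>>> play_rows(plan=[{"dp":[0,0.3,1],"twist":[0,0,0],"gripper":1},{"dp":[0,0.3,1],"twist":[0,0,0],"gripper":1},{"dp":[0,0.3,1],"twist":[0,0,0],"gripper":1},{"dp":[0,0.3,1],"twist":[0,0,0],"gripper":1}])

```text
time_s: 3.7
tcp_pos: [0.499, 0.0843, 0.0656]
ee_rot: [-2.842, -0.001, -0.001]
ft_force: [-0.0, -0.9, 4.2]
gripper_width: -0.002
grip_force: 2.6
```

>>> play_rows(plan=[{"dp":[0,0.3,1],"twist":[0,0,0],"gripper":1},{"dp":[0,0.3,1],"twist":[0,0,0],"gripper":1},{"dp":[0,0,0],"twist":[0,0,0],"gripper":1}])

```text
time_s: 3.95
tcp_pos: [0.4987, 0.0844, 0.0632]
ee_rot: [-2.842, -0.0, -0.0]
ft_force: [-0.1, -0.4, -0.3]
gripper_width: 0.0
grip_force: 0.0
```

>>> play_rows(plan=[{"dp":[0,0.3,1],"twist":[0,0,0],"gripper":1},{"dp":[0,0.2,0.7],"twist":[0,0,0],"gripper":1},{"dp":[0,0,0],"twist":[0,0,0],"gripper":1}])

```text
time_s: 4.2
tcp_pos: [0.4987, 0.0846, 0.0614]
ee_rot: [-2.841, 0.0, -0.0]
ft_force: [-0.4, -0.7, 1.1]
gripper_width: 0.004
grip_force: 0.4
```

Force built to 4 N, then dropped, so the rocker appears to have snapped over. Next I lift and move to the lower one.

>>> play_rows(plan=[{"dp":[0,-3,-10],"twist":[0,0,0],"gripper":1},{"dp":[0,-3,-10],"twist":[0,0,0],"gripper":1},{"dp":[16,0,0],"twist":[0,0,0],"gripper":1},{"dp":[16,0,0],"twist":[0,0,0],"gripper":1},{"dp":[16.5,0,0],"twist":[0,0,0],"gripper":1},{"dp":[0,0,0],"twist":[0,0,0],"gripper":1},{"dp":[0,2,6.5],"twist":[0,0,0],"gripper":1},{"dp":[0,2,6.5],"twist":[0,0,0],"gripper":1},{"dp":[0,0,0],"twist":[0,0,0],"gripper":1}])

```text
time_s: 4.95
tcp_pos: [0.545, 0.0843, 0.0673]
ee_rot: [-2.842, 0.004, 0.0]
ft_force: [-0.4, -1.2, -0.6]
gripper_width: -0.002
grip_force: 0.0
```

>>> play_rows(plan=[{"dp":[0,0.3,1],"twist":[0,0,0],"gripper":1},{"dp":[0,0.3,1],"twist":[0,0,0],"gripper":1},{"dp":[0,0,0],"twist":[0,0,0],"gripper":1}])

```text
time_s: 5.2
tcp_pos: [0.5468, 0.0843, 0.0666]
ee_rot: [-2.842, 0.0, -0.0]
ft_force: [0.1, 0.5, 0.7]
gripper_width: 0.003
grip_force: 0.0
```

>>> play_rows(plan=[{"dp":[0,0.3,1],"twist":[0,0,0],"gripper":1},{"dp":[0,0.3,1],"twist":[0,0,0],"gripper":1},{"dp":[0,0,0],"twist":[0,0,0],"gripper":1}])

```text
time_s: 5.45
tcp_pos: [0.5473, 0.0841, 0.0649]
ee_rot: [-2.842, -0.0, -0.0]
ft_force: [-0.6, -0.9, 2.9]
gripper_width: -0.0
grip_force: 1.4
```

>>> play_rows(plan=[{"dp":[0,0.3,1],"twist":[0,0,0],"gripper":1},{"dp":[0,0.3,1],"twist":[0,0,0],"gripper":1},{"dp":[0,0,0],"twist":[0,0,0],"gripper":1}])

```text
time_s: 5.7
tcp_pos: [0.5471, 0.0844, 0.0622]
ee_rot: [-2.841, 0.0, -0.001]
ft_force: [-0.1, -0.6, 0.0]
gripper_width: 0.003
grip_force: 0.0
```

>>> play_rows(plan=[{"dp":[0,0.3,1],"twist":[0,0,0],"gripper":1},{"dp":[0,0.2,0.7],"twist":[0,0,0],"gripper":1},{"dp":[0,0,0],"twist":[0,0,0],"gripper":1}])

```text
time_s: 5.95
tcp_pos: [0.5473, 0.0845, 0.0611]
ee_rot: [-2.841, -0.0, -0.0]
ft_force: [0.9, -1.1, 4.5]
gripper_width: 0.002
grip_force: 2.0
```

Now I back out along the tool axis, away from the head, and look.

>>> play_rows(plan=[{"dp":[0,-3,-10],"twist":[0,0,0],"gripper":1},{"dp":[0,0,-25],"twist":[0,0,0],"gripper":1},{"dp":[0,0,-30],"twist":[0,0,0],"gripper":1},{"dp":[0,0,-30],"twist":[0,0,0],"gripper":1},{"dp":[-10,20,-15],"twist":[0,0,0],"gripper":1},{"dp":[-15,30,-10],"twist":[0,0,0],"gripper":1},{"dp":[-15,30,-10],"twist":[0,0,0],"gripper":1},{"dp":[-15,30,-10],"twist":[0,0,0],"gripper":1},{"dp":[-15,0,0],"twist":[-0.1,0,0],"gripper":1},{"dp":[-15,0,0],"twist":[-0.1,0,0],"gripper":1},{"dp":[-15,0,0],"twist":[-0.1,0,0],"gripper":1},{"dp":[0,0,0],"twist":[0,0,0],"gripper":1}])

```text
time_s: 6.95
tcp_pos: [0.4443, -0.0576, 0.1635]
ee_rot: [3.14, 0.001, 0.002]
ft_force: [-0.5, 0.5, 1.1]
gripper_width: -0.004
grip_force: 0.0
```

Run:
```python
from h import *
c=snap('wrist','w2');snap('top','t3');i=c['image']
o=ctrl.get_obs();print(o['tcp_pos'],o['ee_rot'])
a,b=[proj('w2',p) for p in((.498,.089,.06),(.547,.09,.06))];print(a,b,proj('w2',(.4065,-.281,.047)))
m=((a+b)/2).astype(int);x,y=max(m[0]-50,0),max(m[1]-45,0);print(x,y)
k=cv2.resize(i[y:y+90,x:x+100],(500,450),interpolation=2)
t=cv2.resize(cv2.imread('pics/t3.png')[200:250,210:245],(300,428),interpolation=2)
out=np.zeros((450,800,3),np.uint8);out[:,:500]=k;out[:428,500:]=t
cv2.imwrite('pics/c3.png',out)
```

```text
[ 0.44747453 -0.0584119   0.1636165 ] [-3.14052111e+00 -1.67506597e-03  1.72377561e-03]
[ 80.80275917 143.88824039] [67.48353375 74.22401491] [523.86668107 247.98217927]
24 64
```

View pics/c3.png

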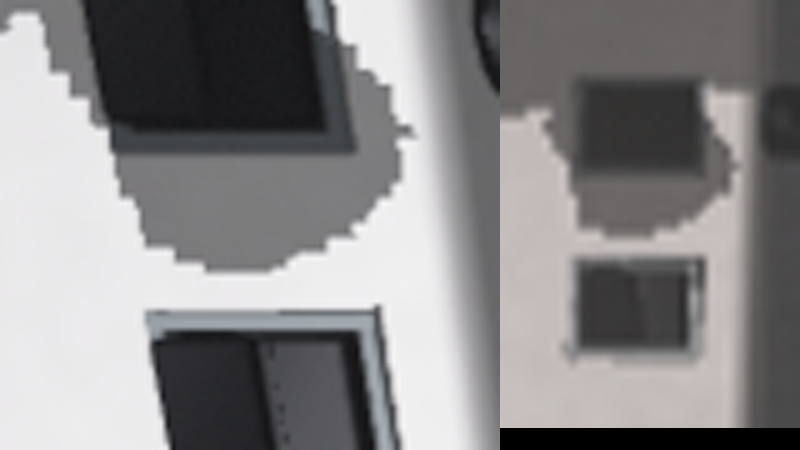

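Both lamp rockers now show the light facet on the outer half and the inner end raised, so both are off. Next I measure the strip switch in the same wrist picture.

Run:
```python
from h import *
i=cv2.imread('pics/w2.png');cv2.imwrite('pics/c4.png',cv2.resize(i[180:300,460:560],None,fx=5,fy=5,interpolation=2))
```

```text
(no output)
```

View pics/c4.png

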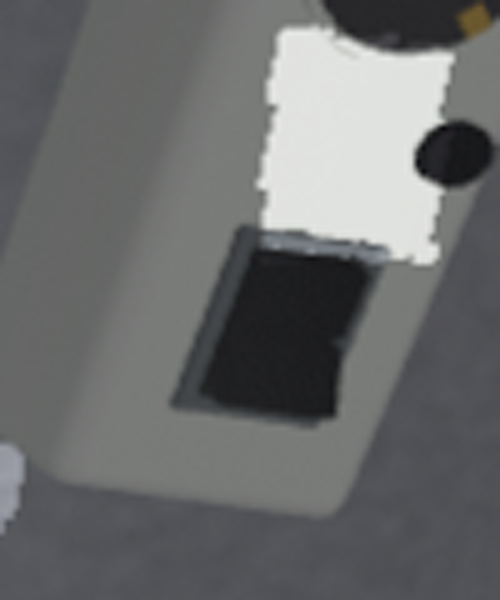

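>>> play_rows(plan=[{"dp":[-6,27,0],"twist":[0,0,0],"gripper":1},{"dp":[-6,27,0],"twist":[0,0,0],"gripper":1},{"dp":[-6,27,0],"twist":[0,0,0],"gripper":1},{"dp":[-6,27,0],"twist":[0,0,0],"gripper":1},{"dp":[-6,27,0],"twist":[0,0,0],"gripper":1},{"dp":[-6,27,0],"twist":[0,0,0],"gripper":1},{"dp":[-6,27,0],"twist":[0,0,0],"gripper":1},{"dp":[-6,27,0],"twist":[0,0,0],"gripper":1},{"dp":[0,0,0],"twist":[0,0,0],"gripper":1},{"dp":[0,0,0],"twist":[0,0,0],"gripper":1}])

```text
time_s: 7.88
tcp_pos: [0.3995, -0.2771, 0.1627]
ee_rot: [-3.14, -0.001, -0.004]
ft_force: [-0.5, 0.1, -0.7]
gripper_width: 0.004
grip_force: 0.0
```

In the crop, the frame corners are (243,226), (385,250), (172,405) and (318,425), with the robot-side end raised.

Run:
```python
from h import *
P=[ray('w2',460+x/5-.4,180+y/5-.4,.044) for x,y in((243,226),(385,250),(172,405),(318,425))]
for p in P:print(p.round(4))
print('c',np.mean(P,0)); print('top',ray('top1',384.3,276.2,.046))
d=P[2]+P[3]-P[0]-P[1];d/=np.linalg.norm(d);print('dir',d)
```

```text
[ 0.4273 -0.2647  0.044 ]
[ 0.4228 -0.2908  0.044 ]
[ 0.3928 -0.2592  0.044 ]
[ 0.3888 -0.2868  0.044 ]
c [ 0.40789823 -0.27538855  0.044     ]
top [ 0.40831641 -0.27971033  0.046     ]
dir [-0.99065996  0.13635561  0.        ]
```

Frame measures 35 × 27 mm as expected, with centre about (0.408,-0.277), so I'll press at (0.394,-0.275).

>>> play_rows(plan=[{"dp":[-5.5,-2,15],"twist":[0,0,0],"gripper":1},{"dp":[0,0,25],"twist":[0,0,0],"gripper":1},{"dp":[0,0,25],"twist":[0,0,0],"gripper":1},{"dp":[0,0,20],"twist":[0,0,0],"gripper":1},{"dp":[0,0,10],"twist":[0,0,0],"gripper":1},{"dp":[0,0,10],"twist":[0,0,0],"gripper":1},{"dp":[0,0,0],"twist":[0,0,0],"gripper":1},{"dp":[0,0,0],"twist":[0,0,0],"gripper":1}])

```text
time_s: 8.55
tcp_pos: [0.394, -0.2726, 0.0576]
ee_rot: [-3.14, 0.001, 0.0]
ft_force: [-0.4, -1.2, -0.7]
gripper_width: 0.002
grip_force: 0.0
```

>>> play_rows(plan=[{"dp":[0,0,1],"twist":[0,0,0],"gripper":1},{"dp":[0,0,1],"twist":[0,0,0],"gripper":1},{"dp":[0,0,1],"twist":[0,0,0],"gripper":1},{"dp":[0,0,1],"twist":[0,0,0],"gripper":1},{"dp":[0,0,1],"twist":[0,0,0],"gripper":1},{"dp":[0,0,1],"twist":[0,0,0],"gripper":1},{"dp":[0,0,0],"twist":[0,0,0],"gripper":1}])

```text
time_s: 9.13
tcp_pos: [0.3936, -0.2732, 0.0518]
ee_rot: [-3.142, 0.0, -0.0]
ft_force: [-0.1, -0.1, 0.3]
gripper_width: 0.002
grip_force: 0.0
```

>>> play_rows(plan=[{"dp":[0,0,1],"twist":[0,0,0],"gripper":1},{"dp":[0,0,1],"twist":[0,0,0],"gripper":1},{"dp":[0,0,0],"twist":[0,0,0],"gripper":1}])

```text
time_s: 9.38
tcp_pos: [0.3932, -0.2731, 0.0498]
ee_rot: [-3.141, 0.001, -0.0]
ft_force: [-1.5, 0.5, 1.7]
gripper_width: -0.002
grip_force: 0.9
```

>>> play_rows(plan=[{"dp":[0,0,1],"twist":[0,0,0],"gripper":1},{"dp":[0,0,1],"twist":[0,0,0],"gripper":1},{"dp":[0,0,0],"twist":[0,0,0],"gripper":1}])

```text
time_s: 9.63
tcp_pos: [0.3938, -0.2732, 0.0476]
ee_rot: [3.142, -0.0, -0.0]
ft_force: [-0.2, -0.1, 0.3]
gripper_width: -0.0
grip_force: 0.0
```

>>> play_rows(plan=[{"dp":[0,0,1],"twist":[0,0,0],"gripper":1},{"dp":[0,0,0],"twist":[0,0,0],"gripper":1}])

```text
time_s: 9.8
tcp_pos: [0.3939, -0.2733, 0.0468]
ee_rot: [3.141, -0.0, -0.0]
ft_force: [0.5, -0.7, 0.3]
gripper_width: 0.0
grip_force: 0.0
```

>>> play_rows(plan=[{"dp":[0,0,0.7],"twist":[0,0,0],"gripper":1},{"dp":[0,0,0],"twist":[0,0,0],"gripper":1},{"dp":[0,0,-10],"twist":[0,0,0],"gripper":1},{"dp":[0,0,-25],"twist":[0,0,0],"gripper":1},{"dp":[0,0,-25],"twist":[0,0,0],"gripper":1},{"dp":[0,0,-30],"twist":[0,0,0],"gripper":1},{"dp":[0,-25,-20],"twist":[0,0,0],"gripper":1},{"dp":[0,-30,0],"twist":[0,0,0],"gripper":1},{"dp":[0,-30,0],"twist":[0,0,0],"gripper":1},{"dp":[0,-30,0],"twist":[0,0,0],"gripper":1},{"dp":[0,-30,0],"twist":[0,0,0],"gripper":1},{"dp":[0,0,0],"twist":[0,0,0],"gripper":1}])

```text
time_s: 10.8
tcp_pos: [0.3925, -0.1243, 0.156]
ee_rot: [-3.139, 0.001, 0.003]
ft_force: [-0.4, -0.1, -0.2]
gripper_width: -0.0
grip_force: 0.0
```

Run:
```python
from h import *
c=snap('wrist','w3');snap('top','t4')
a=proj('w3',(.408,-.277,.046));b=proj('w3',(.522,.09,.06));print(a,b,ctrl.get_obs()['tcp_pos'])
def crop(i,p,h,s):
    x,y=[int(np.clip(p[k]-h,0,i.shape[1-k]-2*h)) for k in(0,1)];return cv2.resize(i[y:y+2*h,x:x+2*h],(s,s),interpolation=2)
t=cv2.imread('pics/t4.png')
cv2.imwrite('pics/c5.png',np.hstack([crop(c['image'],a,32,400),np.vstack([crop(t,(385,277),20,200),crop(t,(226,225),20,200)])]))
```

```text
[459.89257673 191.63435777] [-44.80135368  29.18781131] [ 0.39377411 -0.12765383  0.1563246 ]
```

View pics/c5.png

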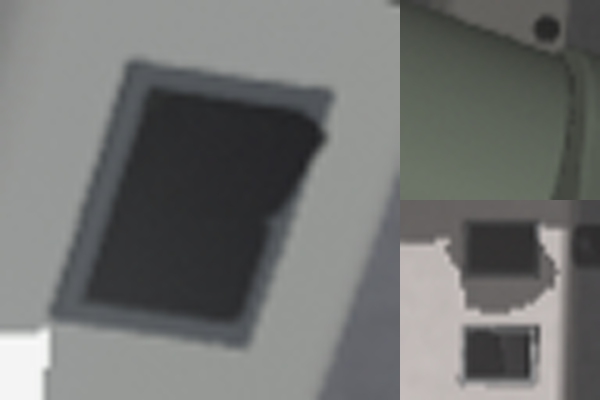

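The strip rocker's raised end is now the far one, and both lamp rockers are still off. The arm is clear, so I'm handing in.

```bash
python3 -c "
from workcell import ctrl
print(ctrl.finish_job())"
```

```text
the job is handed in; nothing more can be done
None
```

I pressed both lamp rockers to off, then the master rocker; pictures showed all three over, and I handed the job in with the arm clear at about 11 s, though no verdict came back.

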